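# Close the stop on a rebated block and hold it pressed into the jig

## Task

Lay the dark stepped hardwood block flat on the jig's white bed, between the end block and the blue sliding stop, tall side towards the aluminium fence, and let go of it; then slide the stop shut, snug against the block. Last, press the block with one diagonal push, back against the fence and down on the bed at once, square and firmly (about 15 newtons each way), and finish while still holding that push. Leave the brush, the plain block and the white tub where they are.

Things in the scene. Friction and masses are not known exactly. Their poses are not given: they have to be found in the camera images.
- work: Loose dark hardwood block with a step along its length (tread lighter brown), about 0.2 kg. Footprint 58 (own x) by 110 (own y); low half, own x -29 to +5, 22 high; tall half, own x +5 to +29 (24 thick), 45 high. Origin: centre of the underside; z up; +x points from the low step to the tall side and starts within 35 degrees of straight away from the robot. Sizes in mm.
- step_corner (a point): Inner corner of the block's step, middle of its length: where the flat tread (34 deep, 22 above the underside) meets the upright face of the tall half (23 high). At own x +5, y 0, z 22 of the block; same axes as the block. Sizes in mm.
- work_back (a point): Lower edge of the block's flat back face (tall side), middle of its length: own x +29, y 0, z 0 of the block; same axes as the block. Sizes in mm.
- jig: Press jig fixed to the bench: white bed on cleats, aluminium fence along its far side, fixed wooden end block on its left, blue sliding stop on its right. Origin: centre of its underside, at bench height; x to the fence, y to the end block, z up. The bed's top is 30 above the bench, from x -85 to the fence's face at x +60, y -125 to +125. Sizes in mm.
- bed: The jig's bed of slick white laminate (friction about 0.3), 170 by 250 by 18; origin at the centre of its underside, 12 above the bench; axes as the jig. Its top is 18 above this origin. Sizes in mm.
- fence: Smooth aluminium fence (friction about 0.3) fixed along the far side of the bed, 25 thick (x), 250 long (y), 40 high above the bed; origin at the centre of its underside, at bed height; axes as the jig. The face towards the robot is at its own x -12.5. Sizes in mm.
- fence_foot (a point): Middle of the line where the fence's face meets the bed's top: jig x +60, y 0, z 30. Axes as the jig: x into the fence, y to the end block, z up. Sizes in mm.
- end_block: Wooden end block fixed on the bed, 100 (x) by 30 (y) by 30 high; origin at the centre of its underside, at jig x +10, y +110, bed height. Its inner face is at jig y +95. Sizes in mm.
- stop (a joint): Blue sliding stop, 100 (x) by 25 (y) by 30 high, on the bed from jig x -40 to +60. Value in m, 0 (fully open, right) to 0.08, along the jig's +y; starts at 0 to 0.03. At value q its inner face is at jig y = -0.085 + q; at 0.070 the space to the end block is just the block's 110 length. About 3 N of friction; stays where left. Sizes in mm.
- stop_grip (a point): Grip point of the stop: on the axis of the yellow post, 18 by 18, on top of the stop; the post stands from 30 to 68 above the bed, this point is 53 above the bed, at jig x +10 and at the stop's middle in y (12.5 behind its inner face). Axes as the jig. Sizes in mm.
- brush: Bystander: flat paint brush, about 140 long, 40 wide, 14 high, lying along its own x; origin under it near its middle. Sizes in mm.
- plain_block: Bystander: plain rectangular lighter wooden block, 50 by 90 by 25 high, without a step; origin at the centre of its underside. Sizes in mm.
- white_tub: Bystander: open white plastic tub, 100 across, 75 high; origin at the centre of its underside. Sizes in mm.
Mind the look-alikes: they are no part of the job. What is shaped like the work but green or turquoise is not meant.

How it is judged:
On the way, in this order (a step that is already met when the one before it is completed fails the run):
1. the block lies flat on the bed between end block and stop, let go (x of work in the frame of fence_foot between -0.125 and -0.02 m and y of work in the frame of fence_foot between -0.03 and 0.055 m and z of work in the frame of fence_foot between -0.004 and 0.004 m and angle between work's own z axis and vertical below 0.06 rad and contact force between the fingers and work below 0.2 N), for 0.2 s.
2. the stop is slid shut against the block (value of joint stop above 0.065 m and y of work in the frame of fence_foot between 0.025 and 0.055 m), for 0.2 s.
At the end, for the whole second after the job is handed in: Robot still pushing at the end: block back within 3 mm of the fence, underside within 3 mm of the bed, square and flat to 0.05 rad, stop at 0.065 or more; forces over 4 N block on fence, over 6 N block on bed (weight included), over 4 N fingers or arm on block; block at rest (all of step 2 and x of work_back in the frame of fence_foot between -0.003 and 0.003 m and z of work_back in the frame of fence_foot between -0.003 and 0.003 m and angle between the x axis of work and the x axis of fence, either way round below 0.05 rad and angle between work's own z axis and vertical below 0.05 rad and contact force between work and fence above 4 N and contact force between work and bed above 6 N and contact force between any of the fingers, the arm and work above 4 N and linear speed of work below 0.01 m/s); the arm keeps its last pose, push and grip.
It fails at once if the brush is moved more than 3 cm (distance of brush from where it was at the start of the episode above 0.03 m).
It fails at once if the plain block is moved more than 3 cm (distance of plain_block from where it was at the start of the episode above 0.03 m).
It fails at once if the white tub is moved more than 3 cm (distance of white_tub from where it was at the start of the episode above 0.03 m).
It also fails if it takes over 59 s, if anything falls off the work surface, if the arm or the gripper's body presses on something with over 40 N, if the wrist force passes 120 N, or if a joint passes its speed limit or range.

## Robot

A 6-joint arm with a two-finger parallel gripper is mounted at the origin on the work surface. World frame = base frame: x ahead of the robot, y to its left, z up, the work surface at z = 0. Lengths are in m, angles in rad, forces in N, time in s.
With the tool pointing down it reaches from about 0.35 to 0.975 m from the base axis. Payload 4.9 kg.
Tool frame: the origin (TCP) lies midway between the tips of the shut fingers; the grasp point (between the pads) lies manip.grip_depth behind it (manip.grip_depth is the distance from the TCP to the grasp point, in m); z points along the fingers, x is the direction in which the jaws open and shut, and the axes are right-handed (so a half turn about z gives the same grasp; the last joint's range is limited). The gripper opens to 85 mm and grips with 20 to 120 N. Pads are 22 mm wide; open, the fingers measure 114 mm over their backs; the gripper's body (76 mm by 85 mm) begins 54 mm behind the grasp point. The pads swing forward as they close: fully open they stand 13 mm farther back than shut.
Start: joints at [-1.464, 0.053, 1.613, -0, 1.476, -0.119], TCP at [0.14, -0.609, 0.231] pointing down, gripper open.
Joint ranges: [-3.01, 3.01], [-1.01, 2.22], [0.06, 2.58], [-1.02, 4.17], [0.09, 2.62], [-3.14, 3.14]. Speed limits (rad/s): [2.57, 2.57, 3.14, 3.14, 3.14, 3.14].

## Interface

Orientations are given as a unit quaternion [w, x, y, z].
In Python, from plant import state, grab_frame, ticket, manip gives the robot as it stands.
- The arm moves only by the tool carry_out, never from a script. Its argument "moves" is a list that holds one entry, the list of rows, each a list of 7 numbers: the turn, a rotation vector about the tool's x, y, z each as a share of 5 degrees, from -1 to 1, then the shift along the tool's x, y, z each as a share of 0.04 m, from -1 to 1, then the gripper command: -1 is shut, 1 is fully open, values between are in proportion. A call has 1 to 8 rows; each row shifts and turns the commanded pose from where the row before left it, along the tool's axes as they then stand; what a row does not reach is not made up. A row lasts 1/12 s, in which the tool goes at most 41.7 mm and 7.16 degrees, less where a joint would pass 70% of its speed; a pose out of reach is approached as far as the arm can. A call with a number of a shift or a turn outside -1 to 1 is refused whole. A call with a gripper value outside its range is refused whole. The fingers move at their own pace and stop on an object; the grip force is fixed at half the most. Time passes only in rows, so rows that do not move let the fingers close. It gives the time, the measured TCP pose, the force and the opening at its end, in the units of the state.
- state(): the state, without advancing time (a new reading comes with each control period).
- grab_frame(name): name is "side" or "top" or "wrist"; returns a dict with "frame" (400x640x3 uint8, red, green, blue), "z_map" (400x640 float32, m along the optical axis (not along the pixel's ray), 0 where there is no reading), "K" (3x3 intrinsics, pixels), "world_from_camera" (4x4, takes a point from camera to world coordinates); the wrist camera has in their place "hand_eye" (4x4, takes a point from camera to tool coordinates, whose origin is the TCP and whose axes are the tool frame's). Camera axes: x right, y down, z forward; pixel columns grow to the right and rows downward; lengths in m; the calibration is good to about 2 mm. A picture is of the moment at which its call begins: read the wrist's pose just before it.
- ticket.job_done(): hands the job in, once; it reports no verdict.
The state is a dict: "time": time; "joint_pos": joint angles; "joint_vel": joint speeds; "joint_efforts": joint torques, N m; "tool_pos": TCP position; "tool_rot": TCP orientation; "contact_force": force on the tool from outside, world axes, zero at the start; "ft_torque": the same for the moment, N m; "gripper_width": opening from 0.0 (shut) to 1.0 (fully open).
Only numpy, scipy, OpenCV 4.12 (cv2) and the standard library are available. Lean on these libraries where they do the work, as an engineer would, in place of code of your own. Each camera call takes 0.05 s, during which the arm holds its last target.

## Working session

There is one attempt and no reset: what is moved stays moved. The work goes in short steps, Python scripts to look and compute and a tool call to move; the robot and the scene stay as the last step left them, time stands still between calls to the robot, and variables do not carry over. Pictures are saved under pics/ and viewed, and the job is handed in when it is done.

Besides the shell and the picture viewer there is one more tool, called after "Request:" as a command line: name --argument value ..., lists and objects as JSON in quotes. carry_out: Moves the arm, as the interface text tells. Shift numbers are shares of 0.04 m and turn numbers shares of 5 degrees, none past 1 either way. Its arguments: {"type":"object","properties":{"moves":{"type":"array"}},"required":["moves"]}

```bash
ls; mkdir -p pics
python3 - <<'E'
from plant import state, grab_frame, ticket, manip
import cv2,numpy as np
s=state()
print({k:np.round(v,3).tolist() for k,v in s.items()}, manip.grip_depth)
for n in ["side","top"]:
    f=grab_frame(n); cv2.imwrite(f"pics/{n}0.png",f["frame"][:,:,::-1]); np.savez(f"{n}0.npz",**f)
    print(n,np.round(f["K"],1).tolist(),np.round(f["world_from_camera"],3).tolist())
E
```

```text
pics
{'time': 0.0, 'joint_pos': [-1.464, 0.053, 1.614, -0.0, 1.476, -0.119], 'joint_vel': [-0.0, -0.002, -0.001, 0.0, -0.0, 0.0], 'joint_efforts': [-0.0, -39.368, -37.018, -0.0, 0.007, 0.0], 'tool_pos': [0.14, -0.609, 0.23], 'tool_rot': [-0.001, 0.782, -0.623, -0.001], 'contact_force': [-1.196, 1.01, 0.37], 'ft_torque': [0.031, 0.039, 0.038], 'gripper_width': 0.998} 0.0187
side [[464.1, 0.0, 312.9], [0.0, 464.1, 199.9], [0.0, 0.0, 1.0]] [[-0.992, -0.096, 0.085, 0.419], [-0.128, 0.736, -0.665, 0.909], [0.001, -0.67, -0.742, 1.068], [0.0, 0.0, 0.0, 1.0]]
top [[396.8, 0.0, 318.7], [0.0, 396.8, 194.1], [0.0, 0.0, 1.0]] [[-0.016, -0.983, 0.184, 0.282], [-1.0, 0.013, -0.013, 0.047], [0.01, -0.184, -0.983, 1.236], [0.0, 0.0, 0.0, 1.0]]
```

View pics/top0.png

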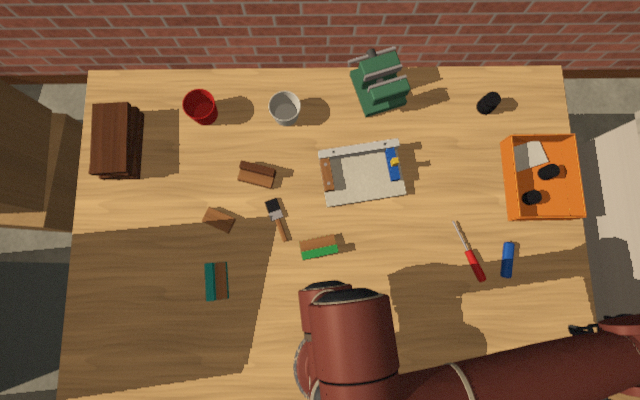

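View pics/side0.png

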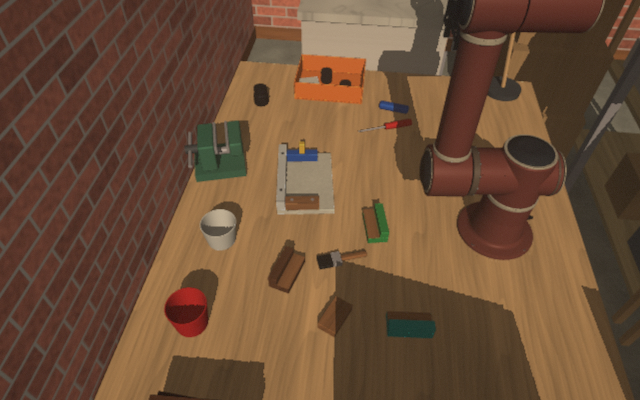

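The top view shows the stepped dark block at about (257,175), the jig at about (361,173) with the blue stop on the right at (393,165), the brush at (275,218), the plain block at (219,219) and the white tub at (285,107). The green and turquoise look-alikes are at (319,246) and (215,281).

```bash
cat > h.py <<'E'
import numpy as np,cv2
def cloud(f):
    z=f["z_map"];h,w=z.shape;v,u=np.mgrid[:h,:w];K=f["K"]
    p=np.stack([(u-K[0,2])/K[0,0]*z,(v-K[1,2])/K[1,1]*z,z,np.ones_like(z)],-1)
    return (p@f["world_from_camera"].T)[...,:3]
def ray(f,u,v,h):
    K=f["K"];T=f["world_from_camera"];d=T[:3,:3]@np.array([(u-K[0,2])/K[0,0],(v-K[1,2])/K[1,1],1]);o=T[:3,3]
    return o+d*(h-o[2])/d[2]
E
python3 - <<'E'
from h import *
f=dict(np.load("top0.npz"));P=cloud(f)
g=f["frame"][:,:,::-1]
cv2.imwrite("pics/topz_work.png",cv2.resize(g[150:200,225:290],None,fx=10,fy=10,interpolation=cv2.INTER_NEAREST))
cv2.imwrite("pics/topz_jig.png",cv2.resize(g[135:210,310:415],None,fx=7,fy=7,interpolation=cv2.INTER_NEAREST))
# work region heights
print((P[155:195:2,232:284:3,2]*1000).round().astype(int))
print((P[136:210:3,314:412:5,2]*1000).round().astype(int))
s=dict(np.load("side0.npz"));
cv2.imwrite("pics/sidez_work.png",cv2.resize(s["frame"][235:300,255:320,::-1],None,fx=9,fy=9,interpolation=cv2.INTER_NEAREST))
E
```

```text
[[  -4   -3    1   -3    3    2   -2    3   -2   -1    1   -3   -3   -3
    -2    5    1    3]
 [   0   -2    1    0   -2    1   -1    1    7    2    4    4    1   -5
     3    0   -3   -4]
 [   2    3    3    1    0   -3    0    2   -2   -2    2   -1   -2   -2
     5    1    2    2]
 [  -3   -2   -3   46   48   -1   -5   -2    0    3   -3    0    3   -1
    -3   -2   -1    1]
 [   2    0    0   42   43   43   48   -5    2   -4    1   -1    6    1
    -3    2    2   -1]
 [  -1   -3   -4   45   41   38   45   45   46   44   -1    1   -4   -1
    -4    3    3   -1]
 [  -1   -4    1   44   42   44   49   44   47   45   45   42   -5   -1
    -1   -4   -3   -3]
 [   0    1   -4   23   39   41   44   44   45   44   43   43   44   47
    44   -1   -4   -2]
 [  -6   -2    0   23   20   26   31   45   44   46   44   43   43   44
    47    0   -1    3]
 [  -4   -1   -5   22   24   19   22   22   23   41   41   48   42   46
    29    2    4    6]
 [   5   -1   24   20   20   19   21   19   20   16   21   28   39   48
    24    2    1    1]
 [  -3    2   25   21   20   20   20   20   20   20   1
[... 2726 characters left out ...]
2   26   30   33   30   29   30   32
    29   26   31   30   30    1]
 [   3   -4   28   29   32   27   27   34   28   32   33   28   28   27
    29   31   30   31   30   -1]
 [  -1    1   -2   29   30   27   29   31   30   26   30   28   34   29
    31   33   24   -5   -1    1]
 [  -3    2   -1   31   31   32   33   27   26   27   30   28   28    3
     1    0    4   -3   -1    0]
 [   3   -4    2   28   29   30   27   28   28   12    1   -4    0   -3
    -3   -4    3   -2    3    5]
 [   2   -1   -1   28   30   16    2   -3   -4   -5   -2    3   -2    0
    -3    0    0   -3    0    4]
 [  -2    1   -2   -2   -1   -5    1    0    0    1    1    1    3   -1
     4    0    0   -2   -2    0]]
```

```bash
cat > meas.py <<'E'
from h import *
def rect(P,mask):
    p=(P[mask][:,:2]*1000).astype(np.float32); r=cv2.minAreaRect(p); return r, p.mean(0),len(p)
def measure(f,box_w=(228,150,288,200),box_j=(312,134,414,214)):
    P=cloud(f);z=P[...,2]
    def m(box,lo,hi):
        k=np.zeros(z.shape,bool);u0,v0,u1,v1=box;k[v0:v1,u0:u1]=1
        k&=(z>lo)&(z<hi); n,l,st,_=cv2.connectedComponentsWithStats(k.astype(np.uint8),connectivity=4)
        return l==1+np.argmax(st[1:,4])
    for nm,b,lo,hi in [("work tall",box_w,.034,.055),("work low",box_w,.012,.03),("work all",box_w,.012,.055),
         ("bed",box_j,.02,.04),("fence",box_j,.0645,.08),("jig all",box_j,.015,.08)]:
        print(nm,rect(P,m(b,lo,hi)))
    hsv=cv2.cvtColor(f["frame"],cv2.COLOR_RGB2HSV);u0,v0,u1,v1=box_j
    k=np.zeros(z.shape,bool);k[v0:v1,u0:u1]=1
    b=k&(hsv[...,0]>100)&(hsv[...,0]<130)&(hsv[...,1]>150)&(z>.052)&(z<.068);print("stop",rect(P,b))
    y=k&(hsv[...,0]>18)&(hsv[...,0]<35)&(hsv[...,1]>150)&(z>.09);print("post",rect(P,y))
if __name__=="__main__": measure(dict(np.load("top0.npz")))
E
python3 meas.py
```

```text
work tall (((589.2244873046875, 221.8068084716797), (110.12162780761719, 24.92677879333496), 74.5043716430664), array([589.0206 , 222.29652], dtype=float32), 290)
work low (((562.6233520507812, 229.95570373535156), (110.36711120605469, 35.80323028564453), 74.69268035888672), array([562.14624, 229.15762], dtype=float32), 416)
work all (((573.241455078125, 226.66709899902344), (110.94865417480469, 58.32788848876953), 74.5043716430664), array([573.26184, 225.90569], dtype=float32), 717)
bed (((558.9973754882812, -105.20051574707031), (146.73939514160156, 250.3816375732422), 8.244278907775879), array([ 553.0523  , -105.614105], dtype=float32), 3060)
fence (((642.2806396484375, -92.43363189697266), (26.446992874145508, 249.30751037597656), 8.41026782989502), array([641.6895 , -91.82511], dtype=float32), 657)
jig all (((570.912109375, -103.34410095214844), (170.7891082763672, 250.5104522705078), 8.383522033691406), array([ 571.69073, -100.31601], dtype=float32), 4530)
stop (((594.821044921875, -196.79832458496094), (101.26614379882812, 25.516735076904297), 8.62132740020752), array([ 591.8315 , -195.55852], dtype=float32), 208)
post (((439.16253662109375, -81.41023254394531), (18.899673461914062, 405.168212890625), 53.45533752441406), array([ 585.6698 , -189.60979], dtype=float32), 39)
```

View pics/topz_work.png

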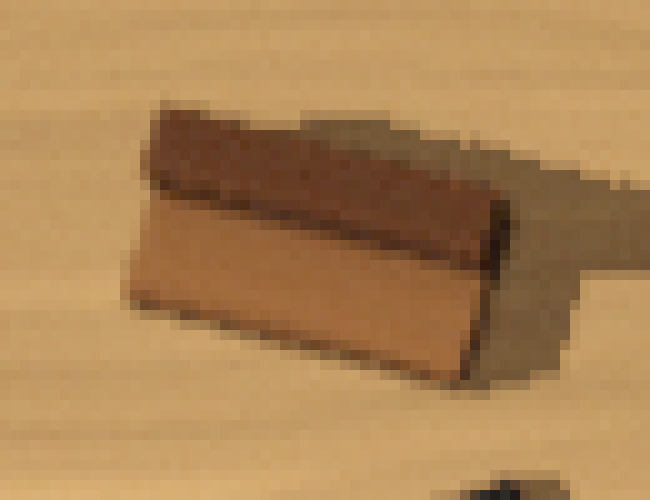

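View pics/topz_jig.png

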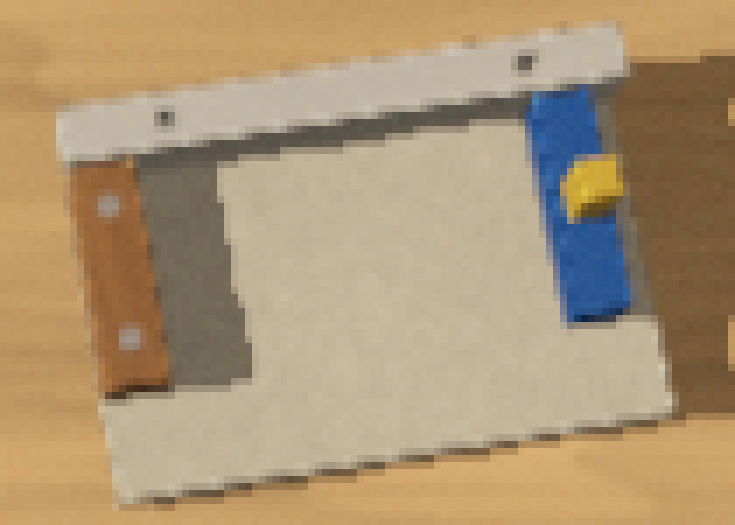

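```bash
cat > go.py <<'E'
import numpy as np
from scipy.spatial.transform import Rotation as R
from plant import state
TH=np.radians(8.4); J0=np.array([.571,-.1035])
def jig(x,y): return J0+np.array([x*np.cos(TH)-y*np.sin(TH),x*np.sin(TH)+y*np.cos(TH)])
def invjig(p): d=np.array(p[:2])-J0; return np.array([d[0]*np.cos(TH)+d[1]*np.sin(TH),-d[0]*np.sin(TH)+d[1]*np.cos(TH)])
def to(x,y,z,yawdeg,s=None):
    """remaining: turn shares, then (after turn) shift shares; tool down with x_tool at yaw"""
    s=s or state(); q=s["tool_rot"]; Rc=R.from_quat([q[1],q[2],q[3],q[0]])
    Rt=R.from_euler("z",yawdeg,degrees=True)*R.from_euler("x",180,degrees=True)
    rv=np.degrees((Rc.inv()*Rt).as_rotvec())/5
    d=np.array([x,y,z])-np.array(s["tool_pos"])
    print("t %.2f pos"%s["time"],np.round(s["tool_pos"],4),"w %.3f"%s["gripper_width"],"F",np.round(s["contact_force"],1),"\n turn",np.round(rv,2)," shift after turn",np.round(Rt.inv().apply(d)/.04,2)," shift now",np.round(Rc.inv().apply(d)/.04,2), "j",np.round(s["joint_pos"],2))
E
python3 -c "
from go import *
to(.589,.222,.2,-15.5)"
```

```text
t 0.10 pos [ 0.1399 -0.6086  0.2302] w 1.002 F [ 0.2  0.  -0.1] 
 turn [-1.000e-02  2.000e-02 -1.231e+01]  shift after turn [  5.27 -23.01   0.75]  shift now [-17.72 -15.59   0.79] j [-1.46  0.05  1.61  0.    1.48 -0.12]
```

View pics/sidez_work.png

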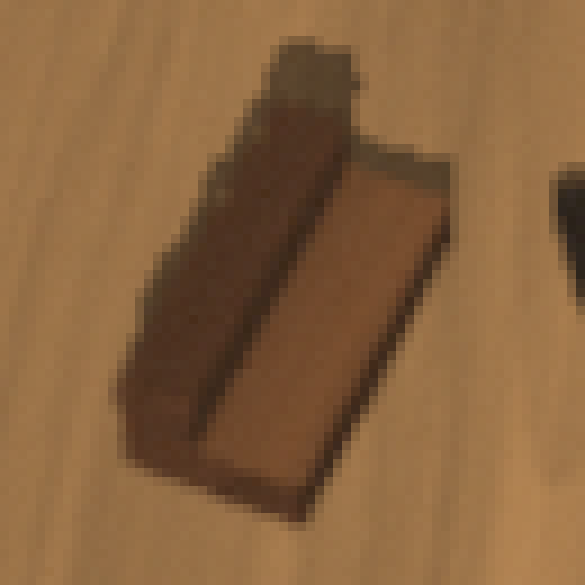

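The zoomed views agree. The step is on the robot side, and the block's centre is near (0.573, 0.227) at a yaw of about -15.5°. I'll turn towards the grasp first.

Request:
carry_out --moves '[[[0,0,-1,0,0,0,1],[0,0,-1,0,0,0,1],[0,0,-1,0,0,0,1],[0,0,-1,0,0,0,1],[0,0,-1,0,0,0,1],[0,0,-1,0,0,0,1],[0,0,-1,0,0,0,1],[0,0,-1,0,0,0,1]]]'

```text
time: 0.77
tool_pos: [0.1399, -0.6087, 0.2306]
tool_rot: [-0.001, 0.949, -0.316, -0.0]
contact_force: [-0.4, -0.1, -0.2]
gripper_width: 0.999
```

Request:
carry_out --moves '[[[0,0,-1,0,0,0,1],[0,0,-1,0,0,0,1],[0,0,-1,0,0,0,1],[0,0,-1,0,0,0,1],[0,0,-0.3,0,0,0,1],[0,0,0,0.4,-0.8,0,1],[0,0,0,0.4,-0.8,0,1],[0,0,0,0.4,-0.8,0,1]]]'

```text
time: 1.43
tool_pos: [0.2122, -0.5284, 0.2304]
tool_rot: [-0.001, 0.991, -0.136, -0.0]
contact_force: [1.1, -0.5, -0.6]
gripper_width: 0.997
```

Request:
carry_out --moves '[[[0,0,0,0.4,-0.9,0,1],[0,0,0,0.4,-0.9,0,1],[0,0,0,0.4,-0.9,0,1],[0,0,0,0.4,-0.9,0,1],[0,0,0,0.4,-0.9,0,1],[0,0,0,0.4,-0.9,0,1],[0,0,0,0.4,-0.9,0,1],[0,0,0,0.4,-0.9,0,1]]]'

```text
time: 2.1
tool_pos: [0.4132, -0.2845, 0.231]
tool_rot: [-0.0, 0.991, -0.135, -0.0]
contact_force: [0.4, -0.4, 0.1]
gripper_width: 0.998
```

```bash
python3 -c "
from go import *
to(.589,.222,.2,-15.5)"
```

```text
t 2.10 pos [ 0.4132 -0.2845  0.231 ] w 0.998 F [ 0.4 -0.4  0.1] 
 turn [-0.    0.   -0.01]  shift after turn [  0.85 -13.38   0.77]  shift now [  0.84 -13.38   0.78] j [-0.75 -0.25  1.89  0.    1.5  -0.48]
```

Request:
carry_out --moves '[[[0,0,0,0.1,-1,0,1],[0,0,0,0.1,-1,0,1],[0,0,0,0.1,-1,0,1],[0,0,0,0.1,-1,0,1],[0,0,0,0.1,-1,0,1],[0,0,0,0.1,-1,0,1],[0,0,0,0,-1,0,1],[0,0,0,0,-1,0,1]]]'

```text
time: 2.77
tool_pos: [0.5215, 0.0175, 0.2309]
tool_rot: [0.0, 0.991, -0.135, -0.0]
contact_force: [0.7, -1.1, -0.7]
gripper_width: 0.998
```

Request:
carry_out --moves '[[[0,0,0,0,-1,0,1],[0,0,0,0,-1,0,1],[0,0,0,0,-1,0,1],[0,0,0,0,-1,0,1],[0,0,0,0,-0.3,0,1],[0,0,0,0,0,0,1],[0,0,0,0,0,0,1]]]'

```text
time: 3.35
tool_pos: [0.5672, 0.181, 0.2306]
tool_rot: [0.001, 0.991, -0.135, -0.001]
contact_force: [-0.4, -0.2, 0.4]
gripper_width: 0.998
```

```bash
cat > wr.py <<'E'
import sys
from h import *
from go import *
from plant import grab_frame
def wrist(name):
    s=state(); f=grab_frame("wrist")
    T=np.eye(4);q=s["tool_rot"];T[:3,:3]=R.from_quat([q[1],q[2],q[3],q[0]]).as_matrix();T[:3,3]=s["tool_pos"]
    f["world_from_camera"]=T@f["hand_eye"]
    cv2.imwrite(f"pics/{name}.png",f["frame"][:,:,::-1]); return f
if __name__=="__main__":
    f=wrist(sys.argv[1]); np.savez(sys.argv[1]+".npz",**f)
E
python3 wr.py w1
python3 - <<'E'
from h import *; from go import *
to(.589,.222,.2,-15.5)
f=dict(np.load("w1.npz"));P=cloud(f);z=P[...,2]
for lo,hi in [(.034,.055),(.014,.03),(.014,.055)]:
    k=(z>lo)&(z<hi)&(P[...,0]>.51)&(P[...,0]<.65)&(P[...,1]>.14)&(P[...,1]<.31)
    n,l,st,_=cv2.connectedComponentsWithStats(k.astype(np.uint8),connectivity=4);k=l==1+np.argmax(st[1:,4])
    print(cv2.minAreaRect((P[k][:,:2]*1000).astype(np.float32)),k.sum(),np.median(z[k]))
E
```

```text
t 3.40 pos [0.5672 0.1802 0.2308] w 1.001 F [1.3 0.1 0.2] 
 turn [ 0.01  0.01 -0.02]  shift after turn [ 0.25 -1.15  0.77]  shift now [ 0.24 -1.15  0.77] j [ 0.18 -0.02  1.68 -0.    1.48  0.45]
((592.0006103515625, 224.89495849609375), (108.55289459228516, 23.636350631713867), 74.58615112304688) 2696 0.04589257789420206
((563.4910278320312, 232.73391723632812), (109.65840911865234, 33.46910095214844), 74.53834533691406) 3355 0.023084108660446134
((575.3822021484375, 229.44561767578125), (109.66968536376953, 58.07863998413086), 74.60186767578125) 6051 0.024095942981697094
```

View pics/w1.png

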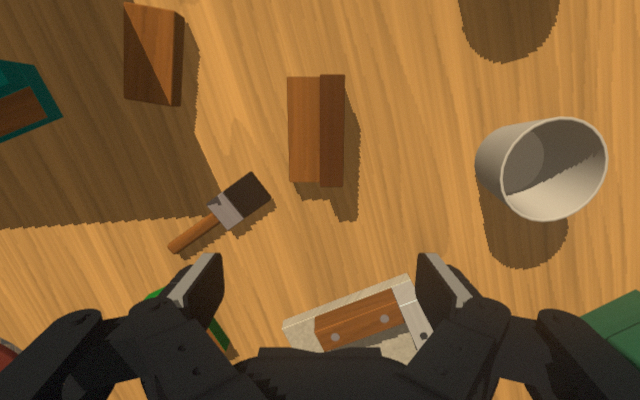

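The wrist view shows the block at (317,130), aligned with the jaws, with the tall side on the right. It differs from the top view by about 2–3 mm, so I'll use the average.

```bash
python3 -c "
from go import *
to(.5905,.2235,.026,-15.45)"
```

```text
t 3.40 pos [0.5672 0.1802 0.2308] w 1.001 F [1.3 0.1 0.2] 
 turn [ 0.01  0.01 -0.03]  shift after turn [ 0.27 -1.2   5.12]  shift now [ 0.27 -1.2   5.12] j [ 0.18 -0.02  1.68 -0.    1.48  0.45]
```

Request:
carry_out --moves '[[[0,0,0,0.13,-0.6,0,0.5],[0,0,0,0.13,-0.6,0,0.5],[0,0,0,0,0,1,0.5],[0,0,0,0,0,1,0.5],[0,0,0,0,0,1,0.5],[0,0,0,0,0,0.8,0.5],[0,0,0,0,0,0,0.5],[0,0,0,0,0,0,0.5]]]'

```text
time: 4.07
tool_pos: [0.589, 0.2225, 0.0774]
tool_rot: [0.001, 0.991, -0.136, -0.002]
contact_force: [-0.4, -0.7, 1.2]
gripper_width: 0.751
```

```bash
python3 -c "
from go import *
to(.5905,.2235,.026,-15.45)"; python3 wr.py w2
```

```text
t 4.07 pos [0.589  0.2225 0.0774] w 0.751 F [-0.4 -0.7  1.2] 
 turn [ 0.03  0.05 -0.05]  shift after turn [ 0.03 -0.03  1.29]  shift now [ 0.04 -0.04  1.29] j [ 0.24  0.2   1.72 -0.    1.23  0.52]
```

View pics/w2.png

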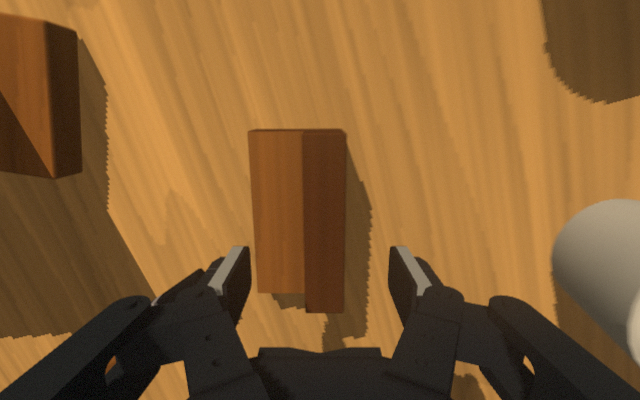

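The wrist view shows the fingers (tips at about (235,260) and (402,260)) straddling the tall half, which is centred at u≈324. I'll lower and grip.

Request:
carry_out --moves '[[[0,0,0,0.03,-0.03,0.65,0.5],[0,0,0,0,0,0.62,0.3],[0,0,0,0,0,0,0],[0,0,0,0,0,0,-0.3],[0,0,0,0,0,0,-1],[0,0,0,0,0,0,-1],[0,0,0,0,0,0,-1],[0,0,0,0,0,0,-1]]]'

```text
time: 4.78
tool_pos: [0.594, 0.2258, 0.0318]
tool_rot: [-0.001, 0.991, -0.135, 0.002]
contact_force: [-1.5, -0.7, 7.9]
gripper_width: 0.265
```

Request:
carry_out --moves '[[[0,0,0,0,0,0,-1],[0,0,0,0,0,0,-1],[0,0,0,0,0,0,-1],[0,0,0,0,0,0,-1]]]'

```text
time: 5.12
tool_pos: [0.5941, 0.2258, 0.0319]
tool_rot: [-0.001, 0.991, -0.135, 0.002]
contact_force: [-1.9, -1.2, 7.2]
gripper_width: 0.264
```

```bash
python3 -c "
from go import *
to(.5905,.2235,.026,-15.45)"; python3 wr.py w3
```

```text
t 5.12 pos [0.5941 0.2258 0.0319] w 0.264 F [-1.9 -1.2  7.2] 
 turn [-0.02 -0.05 -0.02]  shift after turn [-0.07  0.08  0.15]  shift now [-0.07  0.08  0.15] j [ 0.25  0.27  1.73 -0.    1.14  0.52]
```

View pics/w3.png

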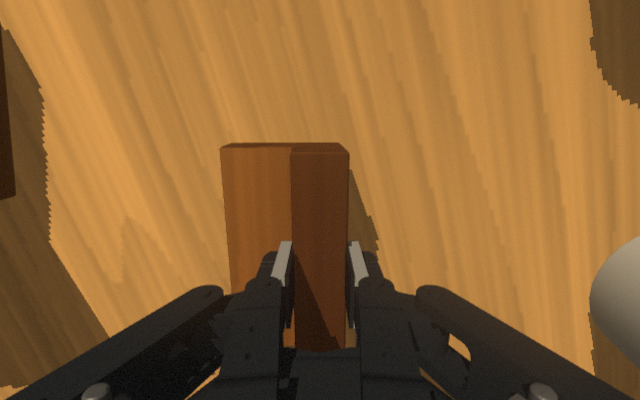

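The fingers hold the tall half at (320,290). Lifting a little to test the grip.

Request:
carry_out --moves '[[[0,0,0,0,0,-0.5,-1],[0,0,0,0,0,-0.5,-1],[0,0,0,0,0,-0.5,-1],[0,0,0,0,0,0,-1],[0,0,0,0,0,0,-1]]]'

```text
time: 5.58
tool_pos: [0.5931, 0.2257, 0.0901]
tool_rot: [-0.001, 0.991, -0.135, 0.002]
contact_force: [-0.3, -0.1, -3.1]
gripper_width: 0.265
```

```bash
python3 -c "
from go import *
to(.5905,.2235,.026,-15.45)"; python3 wr.py w4
python3 - <<'E'
from h import *
from plant import grab_frame
f=grab_frame("top");cv2.imwrite("pics/t4.png",cv2.resize(f["frame"][120:260,200:420,::-1],None,fx=3.5,fy=3.5))
f=grab_frame("side");cv2.imwrite("pics/s4.png",cv2.resize(f["frame"][200:320,230:400,::-1],None,fx=4.5,fy=4.5))
f=dict(np.load("w4.npz"));P=cloud(f)
print((P[140:330:12,215:360:10,2]*1000).round().astype(int))
E
```

```text
t 5.58 pos [0.5931 0.2257 0.0901] w 0.265 F [-0.3 -0.1 -3.1] 
 turn [-0.02 -0.04 -0.02]  shift after turn [-0.05  0.07  1.6 ]  shift now [-0.05  0.07  1.6 ] j [ 0.25  0.19  1.7  -0.    1.24  0.52]
[[  1   1   1   0   2   0   1   1   1   1   1   3   1   1   0]
 [  1  84  83  83  83  82  82  81 104 104 105 104 105 102   1]
 [  0  83  84  83  83  81  82  83 105 105 104 105 103 104   0]
 [  1  83  83  83  82  83  81  82 105 105 104 105 104 105   1]
 [  1  83  85  82  83  83  82  82 104 105 104 104 104 104   1]
 [  1  83  84  84  83  81  83  82 105 105 105 105 105 103   1]
 [  1  84  83  82  83  82  82  82 105 106 105 104 104 104   0]
 [  1   3  83  83  84  82  82  82 105 106 105 104 105 105   0]
 [  1   1  84  83  84  81  82  82 106 105 105 104 104 104   1]
 [  2   1  82  83  84  83  82 104 104 105 104 105 104 103 105]
 [  1   2  82  83  82 106 108 115 105 105 105 104 104 105 117]
 [  0   1  83  82  82 118 126 126 106 105 105 104 104 106 126]
 [  7   2  83  84 136 138 136 128 105 104 103 104 103 107 129]
 [144 135 136 143 144 144 143 128 105 105 105 104 104 108 131]
 [146 142 142 157 157 158 157 129 104 104 105 104 105 103 133]
 [147 145 163 163 163 163 163 131 104 104 105 105 103 103 132]]
```

View pics/s4.png

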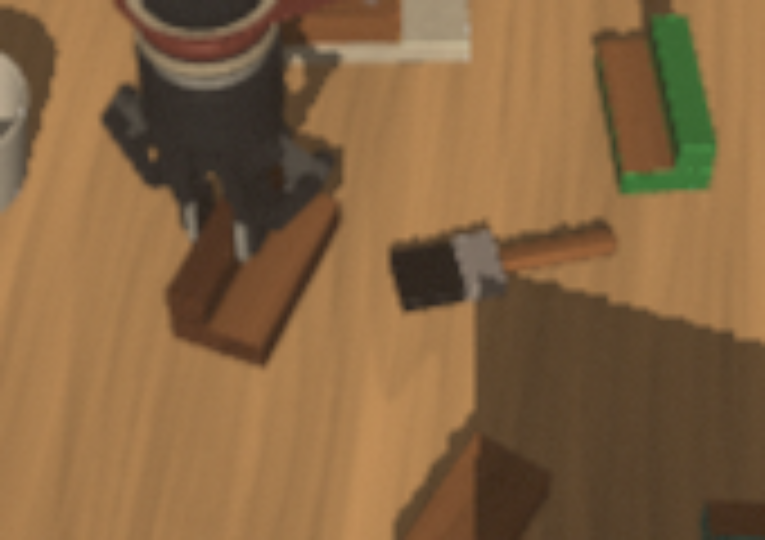

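View pics/w4.png

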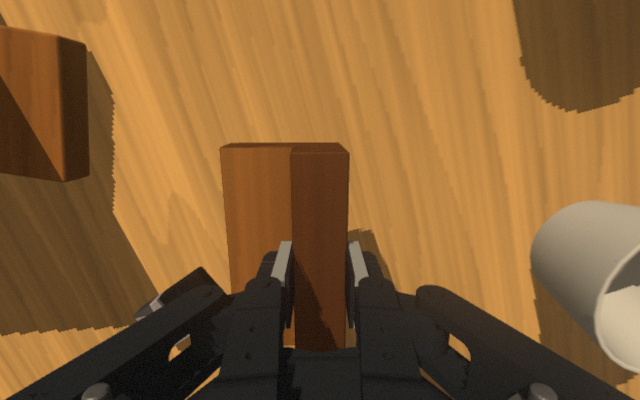

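The block is lifted and level: tread at 83 mm, top at 105 mm, no slip. Now I'll work out its pose relative to the tool and plan the carry.

Run:
```python
from h import *; from go import *
f=dict(np.load("w4.npz"));P=cloud(f)
s=state(); q=s["tool_rot"]; Rc=R.from_quat([q[1],q[2],q[3],q[0]])
L=Rc.inv().apply((P-np.array(s["tool_pos"])).reshape(-1,3)).reshape(P.shape)*1000
z=P[...,2]
k=(z>.095)&(z<.11);k[:, :285]=0;k[:,355:]=0;k[240:]=0
t=L[k];print("tall tool xyz min/max",np.percentile(t,[.5,99.5],axis=0).round(1))
k=(z>.078)&(z<.09);k[:, 360:]=0;k[240:]=0;k[:,:215]=0
t=L[k];print("tread",np.percentile(t,[.5,99.5],axis=0).round(1))
A=np.c_[t[:,:2],np.ones(len(t))];print("slope",np.linalg.lstsq(A,t[:,2],rcond=None)[0])
k=(z>.095)&(z<.11);k[:, :285]=0;k[:,355:]=0;k[240:]=0;t=L[k]
A=np.c_[t[:,:2],np.ones(len(t))];print("slope",np.linalg.lstsq(A,t[:,2],rcond=None)[0])
to(*jig(.009,.03),.18,8.4)
```

```text
tall tool xyz min/max [[ -9.9 -54.7 -19.7]
 [ 13.7 -17.1 -10.2]]
tread [[-44.3 -54.7  -1.6]
 [  7.5  -8.3   7.7]]
slope [1.49655342e-02 2.80318231e-03 4.33995741e+00]
slope [ 2.79791225e-02 -1.69758728e-02 -1.86498127e+01]
t 5.73 pos [0.5907 0.2251 0.0864] w 0.257 F [ 0.3  0.  -3.2] 
 turn [ 0.01  0.04 -4.79]  shift after turn [-1.46  7.3  -2.34]  shift now [ 1.62  7.27 -2.33] j [ 0.25  0.2   1.71 -0.    1.24  0.52]
```

Request:
carry_out --moves '[[[0,0,0,0,0,-0.8,-1],[0,0,0,0,0,-0.8,-1],[0,0,-0.8,0,0,-0.7,-1],[0,0,-1,0,0,0,-1],[0,0,-1,0,0,0,-1],[0,0,-1,0,0,0,-1],[0,0,-1,0,0,0,-1],[0,0,0,0,0,0,-1]]]'

```text
time: 6.4
tool_pos: [0.5911, 0.2251, 0.1783]
tool_rot: [0.0, 0.997, 0.074, -0.002]
contact_force: [0.5, 0.5, -3.2]
gripper_width: 0.261
```

Request:
carry_out --moves '[[[0,0,0,-0.15,0.7,0,-1],[0,0,0,-0.15,0.7,0,-1],[0,0,0,-0.2,0.8,0,-1],[0,0,0,-0.2,0.8,0,-1],[0,0,0,-0.2,0.8,0,-1],[0,0,0,-0.2,0.8,0,-1],[0,0,0,-0.2,0.8,0,-1],[0,0,0,-0.1,0.7,0,-1]]]'

```text
time: 7.07
tool_pos: [0.571, -0.026, 0.179]
tool_rot: [-0.0, 0.997, 0.072, -0.001]
contact_force: [0.9, 1.3, -3.2]
gripper_width: 0.258
```

Request:
carry_out --moves '[[[0,0,0,0,0.6,0,-1],[0,0,0,0,0.5,0,-1],[0,0,0,0,0,0,-1],[0,0,0,0,0,0,-1],[0,0,0,0,0,0,-1]]]'

```text
time: 7.48
tool_pos: [0.5784, -0.0672, 0.1795]
tool_rot: [-0.001, 0.997, 0.073, -0.001]
contact_force: [0.2, 0.8, -1.9]
gripper_width: 0.263
```

```bash
python3 -c "
from go import *
to(*jig(.01,.03),.1,8.4)"; python3 wr.py w5;python3 -c "
from go import *
to(*jig(.01,.03),.1,8.4)"
python3 - <<'E'
from h import *
f=dict(np.load("w5.npz"));P=cloud(f)
print((P[140:330:12,215:360:10,2]*1000).round().astype(int))
E
```

```text
t 7.48 pos [ 0.5784 -0.0672  0.1795] w 0.263 F [ 0.2  0.8 -1.9] 
 turn [-0.01  0.02 -0.01]  shift after turn [-0.06  0.12  1.99]  shift now [-0.06  0.12  1.99] j [-0.24 -0.01  1.76  0.    1.39 -0.39]
t 7.53 pos [ 0.5784 -0.0669  0.1797] w 0.265 F [ 0.4  0.6 -2.4] 
 turn [-0.01  0.01  0.  ]  shift after turn [-0.07  0.13  1.99]  shift now [-0.06  0.13  1.99] j [-0.24 -0.01  1.76  0.    1.39 -0.39]
[[ 31  31  31 323 323  31  30  29  32  31  31  31  30  30  30]
 [ 30 172 172 171 173 172 172 171 194 193 194 194 194 193  31]
 [ 31 172 173 172 173 172 172 171 194 194 195 194 195 193  31]
 [  0 173 173 171 172 173 172 174 194 195 194 193 194 193  31]
 [  0 172 172 172 172 172 171 170 193 195 193 194 194 192  32]
 [  2 173 173 172 173 173 172 172 194 194 194 193 194 193  31]
 [  0 174 172 171 173 171 171 172 194 194 194 194 194 194  31]
 [ -1  31 173 172 172 171 172 171 194 194 194 193 194 193  31]
 [  0  30 173 173 173 172 172 173 195 195 194 194 194 193  30]
 [  0  31 174 173 172 172 172 195 194 194 193 194 193 193 193]
 [ -1  30 173 172 172 197 198 205 193 195 194 194 194 194 206]
 [  2  31 173 172 172 207 216 214 193 194 194 194 193 195 215]
 [  1   0 172 173 226 228 226 218 194 194 195 194 194 197 218]
 [233 226 225 233 233 233 233 218 194 195 194 193 193 198 220]
 [235 232 232 246 246 246 247 219 194 194 193 193 192 193 221]
 [237 235 251 252 253 253 252 220 194 194 193 192 194 193 223]]
```

View pics/w5.png

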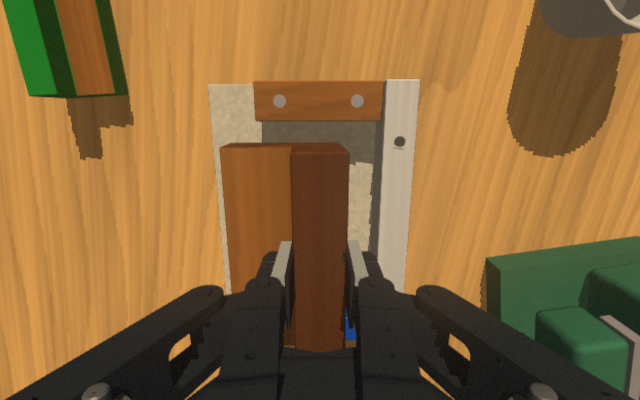

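The wrist view shows the block over the bed, square to the fence, with the end block at (318,100) and the fence at about (400,190). I'll cross-check the jig pose from this view.

Run:
```python
from h import *; from go import *
f=dict(np.load("w5.npz"));P=cloud(f);z=P[...,2]
def rr(k):
    n,l,st,_=cv2.connectedComponentsWithStats(k.astype(np.uint8),connectivity=4);k=l==1+np.argmax(st[1:,4])
    p=P[k][:,:2]; q=np.array([invjig(a) for a in p])*1000
    return k.sum(),np.percentile(q,[1,50,99],axis=0).round(1).tolist(),cv2.minAreaRect((p*1000).astype(np.float32))
k=(z>.064)&(z<.076);k[:,:375]=0;print("fence",rr(k))
k=(z>.053)&(z<.066);k[140:]=0;print("end",rr(k))
k=(z>.188)&(z<.2);k[:,:285]=0;k[:,355:]=0;k[240:]=0;print("tall",rr(k))
k=(z>.165)&(z<.18);k[240:]=0;print("low",rr(k))
```

```text
fence (np.int64(6542), [[61.4, -40.8], [73.7, 55.5], [86.1, 126.0]], ((638.5444946289062, -54.22181701660156), (25.586275100708008, 176.11814880371094), 8.412055969238281))
end (np.int64(5362), [[-37.3, 96.3], [12.9, 112.4], [61.5, 127.1]], ((567.21533203125, 1.8288192749023438), (100.35242462158203, 45.0765266418457), 8.266258239746094))
tall (np.int64(5161), [[0.9, 51.0], [12.3, 70.8], [24.2, 88.3]], ((573.297607421875, -32.980194091796875), (24.078306198120117, 38.106361389160156), 8.61432933807373))
low (np.int64(6578), [[-33.5, 42.3], [-17.2, 67.3], [13.3, 88.3]], ((555.9608764648438, -40.102195739746094), (57.428306579589844, 47.2915153503418), 8.351295471191406))
```

Request:
carry_out --moves '[[[0,0,0,-0.05,0.1,0.5,-1],[0,0,0,0,0,0.7,-1],[0,0,0,0,0,0.7,-1],[0,0,0,0,0,0.5,-1],[0,0,0,0,0,0.3,-1],[0,0,0,0,0,0,-1],[0,0,0,0,0,0,-1]]]'

```text
time: 8.12
tool_pos: [0.5773, -0.0712, 0.0723]
tool_rot: [-0.0, 0.997, 0.074, -0.0]
contact_force: [0.2, -0.3, -2.3]
gripper_width: 0.262
```

```bash
python3 -c "
from go import *
to(*jig(.01,.03),.06,8.4)"
```

```text
t 8.12 pos [ 0.5773 -0.0712  0.0723] w 0.262 F [ 0.2 -0.3 -2.3] 
 turn [-0.01  0.01  0.02]  shift after turn [-0.02  0.02  0.31]  shift now [-0.02  0.02  0.31] j [-0.25  0.1   1.84  0.    1.2  -0.4 ]
```

Request:
carry_out --moves '[[[0,0,0,0,0,0.15,-1],[0,0,0,0,0,0.15,-1],[0,0,0,0,0,0.05,-1],[0,0,0,0,0,0,-1],[0,0,0,0,0,0,-1]]]'

```text
time: 8.53
tool_pos: [0.5788, -0.0723, 0.0614]
tool_rot: [0.0, 0.997, 0.074, 0.001]
contact_force: [-4.3, 0.9, 6.3]
gripper_width: 0.262
```

Contact with the bed (+6 N). Releasing.

Request:
carry_out --moves '[[[0,0,0,0,0,0,-0.2],[0,0,0,0,0,0,0],[0,0,0,0,0,0,0.1],[0,0,0,0,0,0,0.1],[0,0,0,0,0,-0.3,0.1],[0,0,0,0,0,-0.7,0.1],[0,0,0,0,0,-1,0.1],[0,0,0,0,0,-1,0.1]]]'

```text
time: 9.2
tool_pos: [0.5764, -0.0717, 0.1792]
tool_rot: [-0.0, 0.997, 0.074, -0.001]
contact_force: [0.4, -0.4, 0.3]
gripper_width: 0.552
```

Request:
carry_out --moves '[[[0,0,0,0,0,-0.5,0.1],[0,0,0,0,0,0,0.1],[0,0,0,0,0,0,0.1]]]'

```text
time: 9.45
tool_pos: [0.5786, -0.0722, 0.2015]
tool_rot: [0.001, 0.997, 0.074, 0.002]
contact_force: [0.7, -0.4, -0.8]
gripper_width: 0.553
```

```bash
python3 wr.py w6
python3 - <<'E'
from h import *; from go import *
from plant import grab_frame
fw=dict(np.load("w6.npz"));ft=grab_frame("top")
cv2.imwrite("pics/t6.png",cv2.resize(ft["frame"][120:230,290:430,::-1],None,fx=5,fy=5))
for nm,f in (("wrist",fw),("top",ft)):
    P=cloud(f);z=P[...,2];D=(P[...,:2]-J0)@np.array([[np.cos(TH),-np.sin(TH)],[np.sin(TH),np.cos(TH)]])
    J=np.dstack([D,z])*1000
    def s(n,lo,hi,x0,x1,y0,y1):
        k=(J[...,2]>lo)&(J[...,2]<hi)&(J[...,0]>x0)&(J[...,0]<x1)&(J[...,1]>y0)&(J[...,1]<y1)
        if k.sum()<10: print(nm,n,"few");return
        nn,l,st,_=cv2.connectedComponentsWithStats(k.astype(np.uint8),connectivity=4);k=l==1+np.argmax(st[1:,4])
        p=J[k];r=cv2.minAreaRect(p[:,:2].astype(np.float32))
        print(nm,n,k.sum(),"z",p[:,2].mean().round(1),np.percentile(p[:,:2],[1,99],axis=0).round(1).tolist(),"ang %.2f"%r[2])
    s("tall",66,84,-25,40,-60,93); s("tread",44,58,-60,20,-40,94); s("fence",64,76,57,95,-130,130); s("end",52,66,-45,58,90,130); s("stop",52,66,-45,58,-130,-20)
to(*jig(.01,-.096),.16,8.4)
E
```

```text
wrist tall 3430 z 75.8 [[0.5, -25.2], [24.0, 82.4]] ang 0.13
wrist tread 4127 z 53.0 [[-33.3, -25.1], [-0.8, 83.4]] ang 0.03
wrist fence 5201 z 70.8 [[61.5, -21.2], [86.1, 125.8]] ang 0.02
wrist end 4299 z 61.0 [[-37.3, 97.3], [57.1, 126.7]] ang 0.09
wrist stop 2166 z 59.9 [[-37.4, -105.3], [57.1, -80.9]] ang 0.15
top tall few
top tread few
top fence 145 z 69.3 [[59.4, 72.1], [85.1, 124.8]] ang 88.92
top end 275 z 59.2 [[-40.3, 96.2], [57.1, 125.2]] ang 0.16
top stop 75 z 59.6 [[-40.2, -107.9], [1.7, -84.4]] ang 82.40
t 9.55 pos [ 0.5767 -0.0718  0.1974] w 0.555 F [-1.   0.4 -0.3] 
 turn [-0.01  0.02  0.01]  shift after turn [-0.01  3.16  0.93]  shift now [-0.01  3.16  0.93] j [-0.25 -0.03  1.75  0.    1.42 -0.4 ]
```

View pics/w6.png

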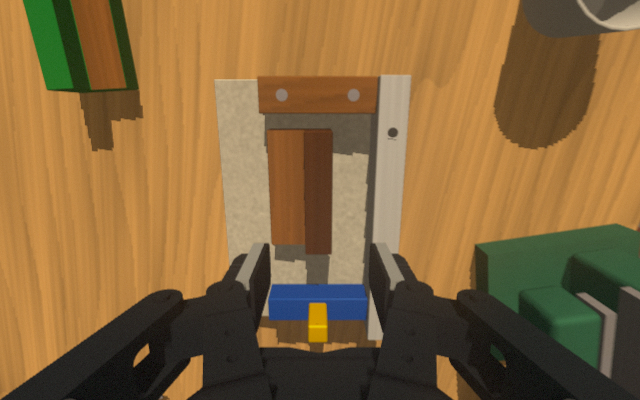

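View pics/t6.png

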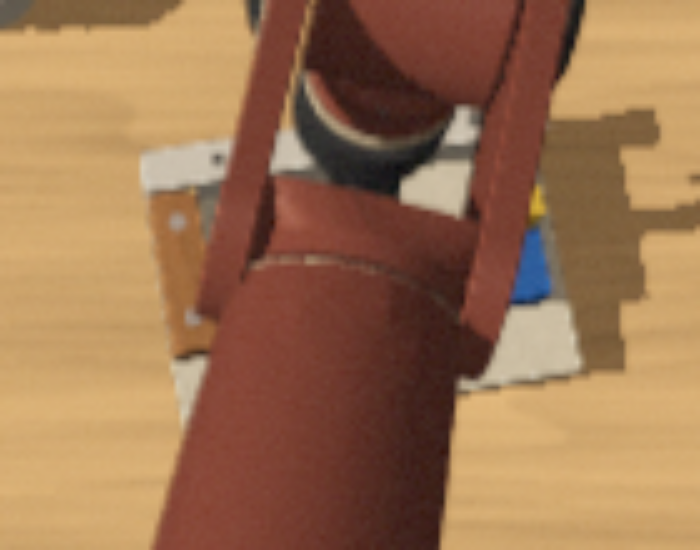

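The block lies flat and square on the bed (wrist view centre about (300,190)). It is about 37 mm off the fence and 14 mm from the end block. Yellow post at (318,322). Next I'll go to the post.

Request:
carry_out --moves '[[[0,0,0,0,0.7,0,0.1],[0,0,0,0,0.9,0,0.1],[0,0,0,0,0.9,0,0.1],[0,0,0,0,0.6,0,0.1],[0,0,0,0,0,0.8,0.1],[0,0,0,0,0,0.8,0.1],[0,0,0,0,0,0,0.1],[0,0,0,0,0,0,0.1]]]'

```text
time: 10.22
tool_pos: [0.5928, -0.1934, 0.13]
tool_rot: [-0.002, 0.997, 0.073, -0.004]
contact_force: [-1.1, 0.3, 1.0]
gripper_width: 0.553
```

```bash
python3 wr.py w7
python3 - <<'E'
from h import *; from go import *
f=dict(np.load("w7.npz"));P=cloud(f)
D=(P[...,:2]-J0)@np.array([[np.cos(TH),-np.sin(TH)],[np.sin(TH),np.cos(TH)]]);J=np.dstack([D,P[...,2]])*1000
hsv=cv2.cvtColor(f["frame"],cv2.COLOR_RGB2HSV)
k=(hsv[...,0]>15)&(hsv[...,0]<35)&(hsv[...,1]>180)&(J[...,2]>92)&(J[...,2]<104)
print(k.sum(),np.percentile(J[k],[2,98],axis=0).round(1))
to(*jig(.0105,-.0945),.07,8.4)
E
```

```text
912 [[   3.3 -102.1   93.4]
 [  19.7  -85.2  100. ]]
t 10.27 pos [ 0.5947 -0.194   0.1331] w 0.551 F [ 0.  -0.3 -0.2] 
 turn [-0.02  0.03  0.01]  shift after turn [0.01 0.04 1.58]  shift now [0.01 0.04 1.58] j [-0.43  0.13  1.7   0.    1.32 -0.58]
```

View pics/w7.png

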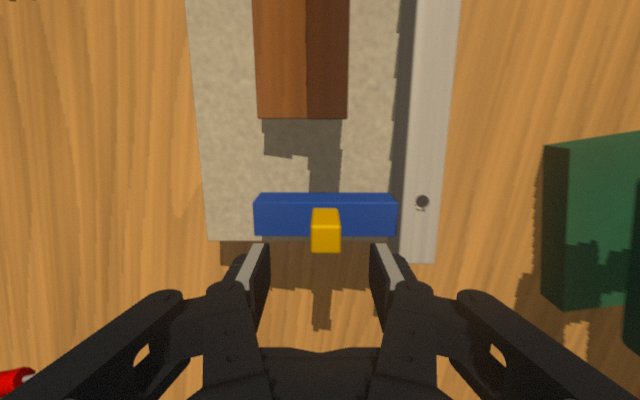

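The post top is at (325,217), between the fingers. It measures jig (11.5, -93.6) mm with its top at 98 mm, as expected. Lowering and gripping.

Request:
carry_out --moves '[[[0,0,0,0.03,0.03,0.6,0.1],[0,0,0,0,0,0.6,0.1],[0,0,0,0,0,0.35,0.1],[0,0,0,0,0,0,0.1],[0,0,0,0,0,0,-0.3],[0,0,0,0,0,0,-1],[0,0,0,0,0,0,-1],[0,0,0,0,0,0,-1]]]'

```text
time: 10.93
tool_pos: [0.5963, -0.1963, 0.075]
tool_rot: [0.001, 0.997, 0.074, -0.001]
contact_force: [-9.3, 0.5, 5.8]
gripper_width: 0.2
```

Request:
carry_out --moves '[[[0,0,0,0,0,0,-1],[0,0,0,0,0,0,-1]]]'

```text
time: 11.1
tool_pos: [0.5963, -0.1964, 0.0751]
tool_rot: [0.001, 0.997, 0.074, -0.001]
contact_force: [-8.0, 0.3, 5.8]
gripper_width: 0.201
```

```bash
python3 -c "
from go import *
to(*jig(.0105,-.026),.07,8.4);print(invjig(state()['tool_pos']))"
```

```text
t 11.10 pos [ 0.5963 -0.1964  0.0751] w 0.201 F [-8.   0.3  5.8] 
 turn [0.01 0.03 0.01]  shift after turn [-0.02 -1.74  0.13]  shift now [-0.02 -1.74  0.12] j [-0.44  0.2   1.72 -0.    1.22 -0.58]
[ 0.01148471 -0.09555485]
```

Request:
carry_out --moves '[[[0,0,0,-0.03,-0.2,-0.03,-1],[0,0,0,0,-0.3,0,-1],[0,0,0,0,-0.3,0,-1],[0,0,0,0,-0.3,0,-1],[0,0,0,0,-0.2,0,-1],[0,0,0,0,0,0,-1],[0,0,0,0,0,0,-1]]]'

```text
time: 11.68
tool_pos: [0.5883, -0.1424, 0.0751]
tool_rot: [-0.001, 0.997, 0.074, -0.0]
contact_force: [-4.2, 2.9, 5.8]
gripper_width: 0.196
```

Request:
carry_out --moves '[[[0,0,0,0,-0.15,0,-1],[0,0,0,0,-0.15,0,-1],[0,0,0,0,0,0,-1],[0,0,0,0,0,0,-1]]]'

```text
time: 12.02
tool_pos: [0.5868, -0.132, 0.075]
tool_rot: [-0.0, 0.997, 0.074, 0.0]
contact_force: [-4.5, -1.5, 5.6]
gripper_width: 0.195
```

```bash
python3 wr.py w8;python3 -c "
from go import *
to(*jig(.0105,-.026),.07,8.4);print(invjig(state()['tool_pos']))"
```

```text
t 12.07 pos [ 0.5868 -0.1321  0.075 ] w 0.194 F [-4.3 -1.4  6.9] 
 turn [-0.   -0.    0.01]  shift after turn [-0.02 -0.11  0.13]  shift now [-0.02 -0.11  0.13] j [-0.35  0.14  1.79  0.    1.21 -0.49]
[ 0.011425   -0.03057014]
```

View pics/w8.png

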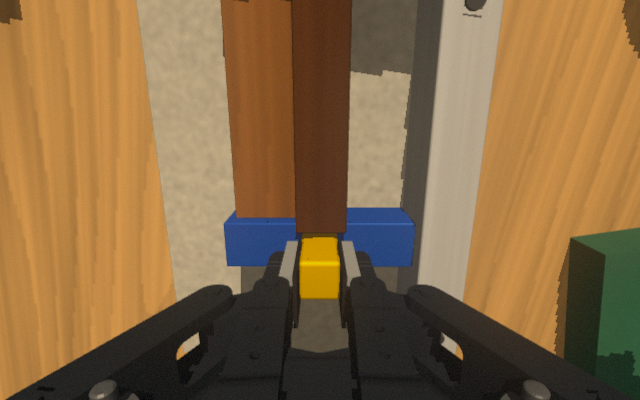

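The stop now touches the block at about (290,215). I'll continue in small steps until the force rises against the end block.

Request:
carry_out --moves '[[[0,0,0,0,-0.06,0,-1],[0,0,0,0,0,0,-1],[0,0,0,0,0,0,-1]]]'

```text
time: 12.32
tool_pos: [0.5865, -0.1304, 0.0751]
tool_rot: [0.001, 0.997, 0.074, 0.0]
contact_force: [-3.2, -3.2, 5.4]
gripper_width: 0.194
```

Request:
carry_out --moves '[[[0,0,0,0,-0.06,0,-1],[0,0,0,0,0,0,-1],[0,0,0,0,0,0,-1]]]'

```text
time: 12.57
tool_pos: [0.5862, -0.1281, 0.075]
tool_rot: [0.001, 0.997, 0.074, 0.0]
contact_force: [-3.4, -3.2, 4.2]
gripper_width: 0.197
```

Request:
carry_out --moves '[[[0,0,0,0,-0.06,0,-1],[0,0,0,0,0,0,-1],[0,0,0,0,0,0,-1]]]'

```text
time: 12.82
tool_pos: [0.5862, -0.1281, 0.0751]
tool_rot: [0.003, 0.997, 0.074, 0.001]
contact_force: [-1.6, -10.7, 2.4]
gripper_width: 0.199
```

The stop is snug at 10.7 N with no further motion. I'll relax, release and rise.

Request:
carry_out --moves '[[[0,0,0,0,0.05,0,-1],[0,0,0,0,0,0,-0.3],[0,0,0,0,0,0,0.1],[0,0,0,0,0,0,0.1],[0,0,0,0,0,-0.3,0.1],[0,0,0,0,0,-0.7,0.1],[0,0,0,0,0,-1,0.1],[0,0,0,0,0,-1,0]]]'

```text
time: 13.48
tool_pos: [0.5848, -0.1265, 0.1943]
tool_rot: [-0.001, 0.997, 0.074, -0.001]
contact_force: [0.9, -1.3, -0.3]
gripper_width: 0.498
```

Request:
carry_out --moves '[[[0,0,0,0,0,-0.2,-1],[0,0,0,0,0,0,-1],[0,0,0,0,0,0,-1]]]'

```text
time: 13.73
tool_pos: [0.586, -0.1271, 0.2026]
tool_rot: [0.0, 0.997, 0.074, 0.001]
contact_force: [0.7, -0.3, -1.0]
gripper_width: 0.085
```

```bash
cat > chk.py <<'E'
import sys
from h import *; from go import *
fw=dict(np.load(sys.argv[1]+".npz"))
P=cloud(fw);z=P[...,2];D=(P[...,:2]-J0)@np.array([[np.cos(TH),-np.sin(TH)],[np.sin(TH),np.cos(TH)]])
J=np.dstack([D,z])*1000
def s(n,lo,hi,x0,x1,y0,y1):
    k=(J[...,2]>lo)&(J[...,2]<hi)&(J[...,0]>x0)&(J[...,0]<x1)&(J[...,1]>y0)&(J[...,1]<y1)
    if k.sum()<10: print(n,"few");return
    nn,l,st,_=cv2.connectedComponentsWithStats(k.astype(np.uint8),connectivity=4);k=l==1+np.argmax(st[1:,4])
    p=J[k];r=cv2.minAreaRect(p[:,:2].astype(np.float32))
    print(n,k.sum(),"z",p[:,2].mean().round(1),np.percentile(p[:,:2],[1,99],axis=0).round(1).tolist(),"ang %.2f"%r[2])
s("tall",67.5,84,-25,59.8,-60,110); s("tread",44,58,-60,35,-40,110); s("fence",64,76,57,95,-130,130); s("end",56,66,-45,58,90,130); s("stop",56,66,-45,58,-130,-10)
E
python3 wr.py w9; python3 chk.py w9; python3 -c "
from go import *
to(*jig(-.01,.04),.12,98.4);to(*jig(-.01,.04),.12,-81.6);print(invjig(state()['tool_pos']))"
```

```text
tall 4176 z 75.9 [[0.4, -11.3], [23.9, 95.8]] ang 0.06
tread 5018 z 53.1 [[-33.6, -12.3], [-1.1, 97.2]] ang 0.01
fence 8876 z 70.8 [[61.4, -117.2], [86.1, 122.9]] ang 0.13
end 5036 z 61.0 [[-37.4, 97.2], [57.1, 126.5]] ang 89.98
stop 2277 z 60.8 [[-37.5, -36.8], [57.3, -12.7]] ang 89.97
t 13.78 pos [ 0.5851 -0.1269  0.2006] w 0.006 F [ 0.2  0.1 -1.1] 
 turn [ -0.02   0.   -17.99]  shift after turn [ 1.63 -0.51  2.02]  shift now [-0.51 -1.63  2.02] j [-0.34  0.01  1.71  0.    1.43 -0.49]
t 13.78 pos [ 0.5851 -0.1269  0.2006] w 0.006 F [ 0.2  0.1 -1.1] 
 turn [ 0.    0.02 18.01]  shift after turn [-1.63  0.51  2.02]  shift now [-0.51 -1.63  2.02] j [-0.34  0.01  1.71  0.    1.43 -0.49]
[ 0.01049849 -0.02516473]
```

View pics/w9.png

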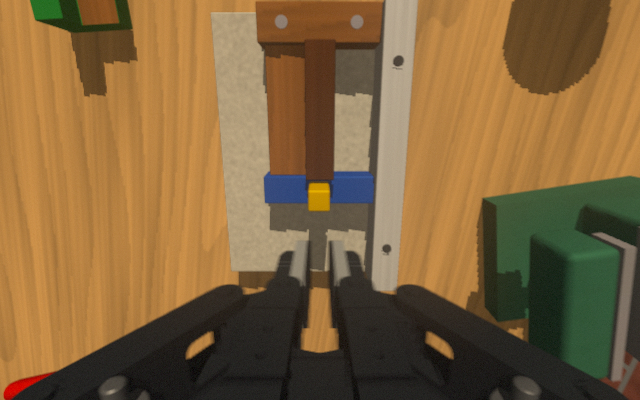

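Step 2 looks met. The gap from stop to end block is 109.9 mm, and the block's end is on the end block. Before the push I'll check how wide the shut gripper is at post height, for a turned approach.

```bash
python3 wr.py w10
python3 - <<'E'
from h import *
f=dict(np.load("w10.npz"));z=f["z_map"];f2=dict(f);f2["world_from_camera"]=f["hand_eye"];L=cloud(f2)*1000
L=L[(z>0.03)]
for a in range(-90,10,8):
    p=L[(L[:,2]>a)&(L[:,2]<=a+8)]
    p=p[(abs(p[:,0])<90)&(p[:,1]<40)&(p[:,1]>-60)]
    if len(p): print(a,len(p),np.percentile(p,[.5,99.5],axis=0)[:,:2].round(0).tolist())
E
```

```text
-90 11943 [[-61.0, -18.0], [60.0, -5.0]]
-82 10167 [[-56.0, -18.0], [55.0, 4.0]]
-74 6798 [[-50.0, -18.0], [49.0, 7.0]]
-66 4358 [[-43.0, -17.0], [43.0, 8.0]]
-58 5094 [[-37.0, -14.0], [37.0, 8.0]]
-50 1967 [[-31.0, -15.0], [31.0, 10.0]]
-42 802 [[-13.0, -13.0], [16.0, 10.0]]
-34 528 [[-14.0, -12.0], [14.0, -7.0]]
-26 529 [[-14.0, -12.0], [14.0, -7.0]]
-18 464 [[-14.0, -12.0], [14.0, -7.0]]
-10 163 [[-12.0, -12.0], [12.0, -7.0]]
```

The shut fingers are straight (±14 × ±11 mm) for 42 mm and only ±31 mm wide at post height, so the turned approach is clear. Turning +90°.

Request:
carry_out --moves '[[[0,0,1,0,0,0,-1],[0,0,1,0,0,0,-1],[0,0,1,0,0,0,-1],[0,0,1,0,0,0,-1],[0,0,1,0,0,0,-1],[0,0,1,0,0,0,-1],[0,0,1,0,0,0,-1],[0,0,1,0,0,0,-1]]]'

```text
time: 14.5
tool_pos: [0.5843, -0.1268, 0.1986]
tool_rot: [-0.0, 0.962, -0.274, -0.003]
contact_force: [0.0, 0.2, 0.4]
gripper_width: 0.001
```

Request:
carry_out --moves '[[[0,0,1,0,0,0,-1],[0,0,1,0,0,0,-1],[0,0,1,0,0,0,-1],[0,0,1,0,0,0,-1],[0,0,1,0,0,0,-1],[0,0,1,0,0,0,-1],[0,0,1,0,0,0,-1],[0,0,1,0,0,0,-1]]]'

```text
time: 15.17
tool_pos: [0.5843, -0.1268, 0.1986]
tool_rot: [0.001, 0.81, -0.586, -0.002]
contact_force: [0.3, 0.5, -0.1]
gripper_width: 0.001
```

Request:
carry_out --moves '[[[0,0,1,0,0,0,-1],[0,0,1,0,0,0,-1],[0,0,0,0,0,0,-1],[0,0,0,0,0,0,-1]]]'

```text
time: 15.5
tool_pos: [0.5847, -0.1269, 0.1994]
tool_rot: [0.001, 0.758, -0.652, -0.002]
contact_force: [-0.7, -0.4, -0.1]
gripper_width: 0.001
```

```bash
python3 -c "
from go import *
to(*jig(-.016,.041),.10,-81.6);print(invjig(state()['tool_pos']))"
```

```text
t 15.50 pos [ 0.5847 -0.1269  0.1994] w 0.001 F [-0.7 -0.4 -0.1] 
 turn [0.04 0.02 0.03]  shift after turn [-1.65  0.65  2.48]  shift now [-1.65  0.64  2.49] j [-0.34  0.01  1.71  0.    1.43  1.08]
[ 0.01010496 -0.02519325]
```

Request:
carry_out --moves '[[[0,0,0,-0.55,0.2,0,-1],[0,0,0,-0.55,0.25,0,-1],[0,0,0,-0.55,0.2,0,-1],[0,0,0,0,0,0.8,-1],[0,0,0,0,0,0.8,-1],[0,0,0,0,0,0.8,-1],[0,0,0,0,0,0,-1],[0,0,0,0,0,0,-1]]]'

```text
time: 16.17
tool_pos: [0.5482, -0.0653, 0.1032]
tool_rot: [0.001, 0.758, -0.653, -0.003]
contact_force: [0.5, -0.1, 0.7]
gripper_width: -0.002
```

```bash
python3 wr.py w11; python3 chk.py w11; python3 -c "
from go import *
to(*jig(-.016,.041),.056,-81.6);print(invjig(state()['tool_pos']))"
```

```text
tall 9051 z 75.7 [[0.8, -11.9], [24.2, 95.1]] ang 0.02
tread 6936 z 53.1 [[-33.4, -13.5], [-6.6, 96.6]] ang 0.02
fence 26121 z 71.0 [[61.5, -116.8], [86.1, 123.7]] ang 0.10
end 8046 z 61.0 [[-37.2, 96.4], [57.4, 126.0]] ang 0.05
stop 3185 z 60.8 [[20.1, -37.8], [57.7, -13.1]] ang 89.40
t 16.22 pos [ 0.5502 -0.0659  0.1058] w 0.002 F [ 0.4 -0.1  1.4] 
 turn [0.01 0.   0.02]  shift after turn [-0.02  0.02  1.24]  shift now [-0.02  0.02  1.24] j [-0.25 -0.    1.89  0.    1.26  1.17]
[-0.01511912  0.04028167]
```

View pics/w11.png

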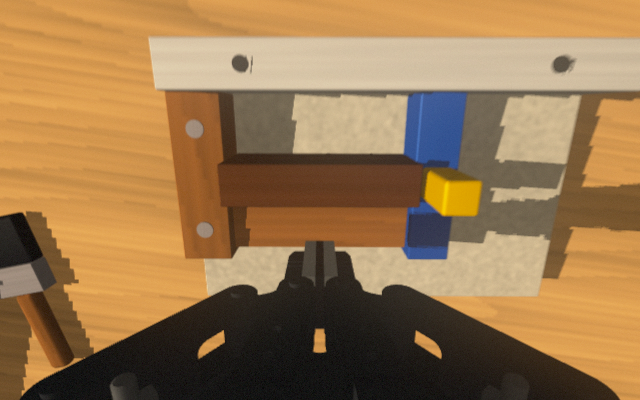

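The shut fingers (tips at (320,255)) are centred on the block's length (220–420), in front of the riser. I'll lower to just above the tread.

Request:
carry_out --moves '[[[0,0,0,0,0,0.5,-1],[0,0,0,0,0,0.4,-1],[0,0,0,0,0,0.25,-1],[0,0,0,0,0,0,-1],[0,0,0,0,0,0,-1]]]'

```text
time: 16.63
tool_pos: [0.5511, -0.0661, 0.0609]
tool_rot: [-0.0, 0.757, -0.653, 0.001]
contact_force: [-0.4, 0.2, 0.8]
gripper_width: 0.002
```

Request:
carry_out --moves '[[[0,0,0,0,-0.1,0,-1],[0,0,0,0,-0.15,0,-1],[0,0,0,0,-0.15,0,-1],[0,0,0,0,-0.15,0,-1],[0,0,0,0,0,0,-1],[0,0,0,0,0,0,-1]]]'

```text
time: 17.13
tool_pos: [0.573, -0.0625, 0.06]
tool_rot: [-0.0, 0.757, -0.653, 0.0]
contact_force: [0.6, -0.3, -0.1]
gripper_width: 0.001
```

```bash
python3 wr.py w12; python3 chk.py w12; python3 -c "
from go import *
to(*jig(.025,.040),.056,-81.6);print(invjig(state()['tool_pos']))"
```

```text
tall 17252 z 75.7 [[8.8, -28.9], [44.3, 94.9]] ang 81.33
tread 3294 z 53.2 [[-14.6, 52.3], [10.4, 96.8]] ang 88.66
fence 34248 z 71.0 [[61.7, -84.7], [86.0, 124.0]] ang 89.96
end 9396 z 60.9 [[-23.5, 96.3], [57.5, 125.9]] ang 89.98
stop 4029 z 60.9 [[19.8, -37.9], [57.7, -13.1]] ang 89.21
t 17.18 pos [ 0.5725 -0.0625  0.0598] w 0.001 F [-0.2 -0.2  0.8] 
 turn [-0.01  0.    0.01]  shift after turn [ 0.01 -0.44  0.09]  shift now [ 0.01 -0.44  0.09] j [-0.24  0.1   1.86  0.    1.18  1.19]
[0.00752399 0.0403554 ]
```

View pics/w12.png

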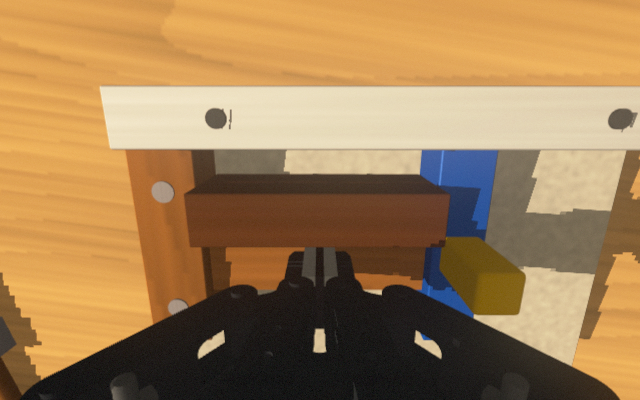

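The block slides back square with the fingers. I'll lower slightly and continue to the fence.

Request:
carry_out --moves '[[[0,0,0,0,-0.05,0.1,-1],[0,0,0,0,-0.12,0,-1],[0,0,0,0,-0.12,0,-1],[0,0,0,0,-0.1,0,-1],[0,0,0,0,0,0,-1],[0,0,0,0,0,0,-1]]]'

```text
time: 17.68
tool_pos: [0.5881, -0.0603, 0.0558]
tool_rot: [-0.0, 0.757, -0.653, 0.0]
contact_force: [0.5, 0.3, 1.2]
gripper_width: -0.002
```

Request:
carry_out --moves '[[[0,0,0,0,-0.06,0,-1],[0,0,0,0,0,0,-1],[0,0,0,0,0,0,-1]]]'

```text
time: 17.93
tool_pos: [0.5901, -0.06, 0.0558]
tool_rot: [-0.0, 0.757, -0.653, 0.0]
contact_force: [-0.6, -0.3, -0.1]
gripper_width: 0.0
```

```bash
python3 -c "
from go import *
to(*jig(.025,.040),.056,-81.6);print(invjig(state()['tool_pos']))"
```

```text
t 17.93 pos [ 0.5901 -0.06    0.0558] w 0.000 F [-0.6 -0.3 -0.1] 
 turn [-0.01 -0.    0.01]  shift after turn [ 0.01  0.01 -0.  ]  shift now [ 0.01  0.01 -0.  ] j [-0.23  0.15  1.82  0.    1.17  1.2 ]
[0.02526215 0.04020478]
```

Request:
carry_out --moves '[[[0,0,0,0,-0.05,0.04,-1],[0,0,0,0,0,0,-1],[0,0,0,0,0,0,-1]]]'

```text
time: 18.18
tool_pos: [0.5912, -0.0598, 0.054]
tool_rot: [0.001, 0.757, -0.653, -0.001]
contact_force: [-4.5, -0.5, 2.9]
gripper_width: 0.005
```

Request:
carry_out --moves '[[[0,0,0,0,-0.05,0.06,-1],[0,0,0,0,0,0,-1],[0,0,0,0,0,0,-1]]]'

```text
time: 18.43
tool_pos: [0.5912, -0.0599, 0.052]
tool_rot: [0.003, 0.757, -0.653, -0.003]
contact_force: [-13.9, -1.7, 10.8]
gripper_width: -0.003
```

Request:
carry_out --moves '[[[0,0,0,0,-0.05,0.06,-1],[0,0,0,0,0,0,-1],[0,0,0,0,0,0,-1]]]'

```text
time: 18.68
tool_pos: [0.5912, -0.0599, 0.052]
tool_rot: [0.005, 0.757, -0.653, -0.005]
contact_force: [-29.2, -2.4, 29.2]
gripper_width: -0.0
```

Both contacts are firm at 29 N each way, so I'll ease back to about 15 N.

Request:
carry_out --moves '[[[0,0,0,0,0.04,-0.04,-1],[0,0,0,0,0,0,-1],[0,0,0,0,0,0,-1],[0,0,0,0,0,0,-1],[0,0,0,0,0,0,-1],[0,0,0,0,0,0,-1]]]'

```text
time: 19.18
tool_pos: [0.5912, -0.0599, 0.052]
tool_rot: [0.003, 0.757, -0.653, -0.003]
contact_force: [-18.3, -1.2, 16.7]
gripper_width: -0.0
```

```bash
python3 wr.py w13; python3 chk.py w13; python3 -c "
from go import *
to(*jig(.025,.040),.056,-81.6);print(invjig(state()['tool_pos']))"
python3 - <<'E'
from h import *
from plant import grab_frame
f=grab_frame("side");cv2.imwrite("pics/s13.png",cv2.resize(f["frame"][120:240,250:400,::-1],None,fx=5,fy=5))
E
```

```text
tall 15249 z 76.0 [[33.3, -11.9], [59.6, 94.9]] ang 89.99
tread 2630 z 53.3 [[7.2, 57.1], [26.7, 96.8]] ang 88.52
fence 36983 z 71.1 [[58.8, -81.0], [86.3, 123.8]] ang 0.04
end 6749 z 61.0 [[-3.0, 96.5], [57.5, 125.9]] ang 0.35
stop 4144 z 60.9 [[10.3, -37.9], [57.6, -13.3]] ang 89.34
t 19.23 pos [ 0.5912 -0.0599  0.052 ] w 0.001 F [-18.4  -2.3  16.1] 
 turn [0.1  0.01 0.01]  shift after turn [ 0.    0.03 -0.1 ]  shift now [ 0.    0.03 -0.1 ] j [-0.22  0.16  1.81 -0.    1.18  1.2 ]
[0.02635096 0.04015697]
```

View pics/w13.png

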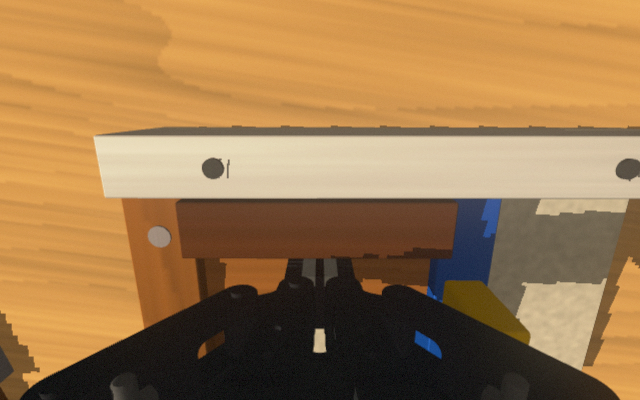

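View pics/s13.png

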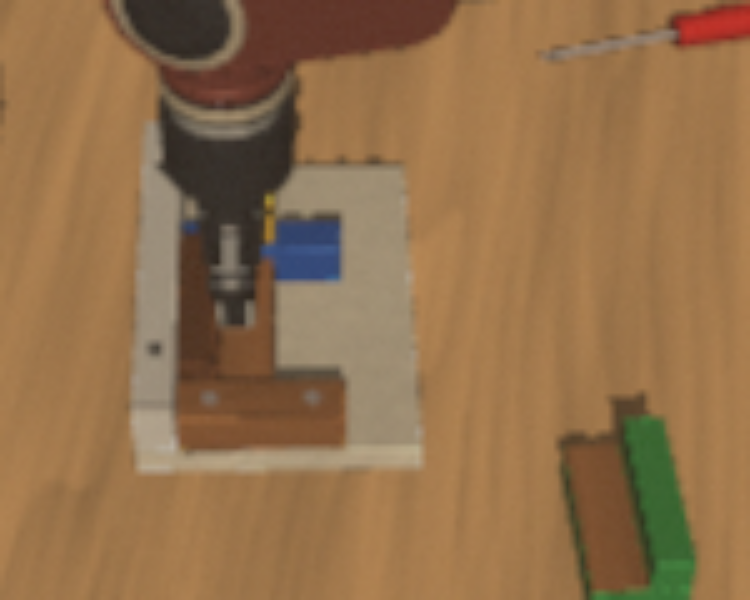

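The wrist view shows the block's back flush with the fence line (row 197), from the end block (u≈180) to the stop (u≈455). The side view agrees. Forces are steady at about 18 N back and 16 N down, so I'm handing in.

```bash
python3 -c "
from plant import ticket,state
print(ticket.job_done()); s=state(); print(s['time'],s['contact_force'],s['tool_pos'])"
```

```text
the job is handed in; nothing more can be done
None
the job is handed in; nothing more can be done
```

The job is handed in at about 19 s, with the arm still holding the diagonal push. No verdict was reported.

I gripped the dark stepped block by its tall half and laid it flat on the bed, tall side towards the fence, then let go. I then slid the stop shut by its yellow post until it was snug, at about 10.7 N with no further motion. Last, I pressed the shut fingers into the step corner, sliding the block about 37 mm back to the fence.

**Last checks before handing in:**
- **Push:** the wrist force was about 18 N back and 16 N down, and the tool was at rest.
- **Block position:** the riser sits about 24 mm from the fence face, which is the tall half's thickness, so the back is flush. The block was square to the fence within the measurement.
- **Stop:** the gap to the end block measured 109.8 mm, which puts the stop at about 0.070.

**What did not go as planned:**
- The push briefly reached about 29 N each way before I eased it back, well under the limits.
- The wrist and top cameras disagreed by 1–3 mm throughout. I relied on contact forces for the final fits.
- I did not measure the brush, plain block or tub again at the end. The arm did not go near the plain block or the tub, and the brush was clear of the arm in the views that showed it.

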